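# Hold a lens stand's spring jaw open at its marker

## Task

The grey rear cap parked in the cross channel of the clear acrylic lens stand blocks the stand's spring jaw: slide the cap along its channel, under the lips, all the way to the closed end, and let go of it. Then take the jaw's upright steel post and pull the jaw open against its spring until the thin index fin on it stands level with the steel marker block (within the block's width), and finish while still holding it there by the post, so that the lens can be lifted out. Leave the clipped lens standing in its place and do not disturb the other things on the shelf.

Things in the scene. Friction and masses are not known exactly. Their poses are not given: they have to be found in the camera images.
- stand: Clear acrylic lens stand, fixed; base 10 mm thick, 248 mm long along x. Origin on the shelf surface on the jaw's line of travel; x runs along that line from the cap channel (-x end) to the clipped lens (+x end), z up. Numbers x, y, z below are mm in this frame. Guide rails beside the jaw's carriage: top z = 21. The fixed jaw stands behind the lens at x = 107 to 119, top z = 46.
- channel_end (a point): Inner face of the closed end of the cap channel, on its floor (x = -79, y = -97.5, z = 10). The channel runs along stand y from here to its open end at y = 50. It is 57 wide inside; two inward lips (underside z = 17, top z = 21) leave a 46 wide slit, so the cap can only slide along y. End wall top z = 21. The cap fully at the closed end has its centre at y = -70.
- cap_center (a point): Centre (half-way up) of the loose grey rear cap, 30 g, 30 mm tall: flange 54 mm wide, 5 mm thick, captive under the channel lips; above it a round body 40 mm wide up through the slit to z = 40, gripped above the lips (z over 21) by fingers closing along stand y, where both sides are free. Starts at x = -79, y within 12 of 0, 2 mm before the jaw's nose (24 wide, z = 23 to 33), which it blocks.
- post (a point): The jaw's handle: upright round steel post 16 mm wide, 33 mm tall, fixed on the jaw's carriage bar. This point is on its axis half-way up, at x = -8, y = 0, z = 50 with the jaw closed; foot z = 33, top z = 66; axes parallel to the stand's. It moves with the jaw to the stand's -x. Free beside it: 34 mm to the moving jaw plate on the +x side (top z = 38); other sides open above z = 33 once the cap is away.
- jaw (a joint): Opening of the spring jaw in m: about 0 when closed on the lens, grows as the jaw is pulled along the stand's -x, end of travel 0.056. A spring always pulls it shut: about 4 N when closed, about 9 N at 0.045 (120 N/m).
- index (a point): Tip of the thin index fin (3 mm thick along stand x, reaching out to the -y side of the jaw's carriage), on its top edge, z = 31; at x = 20, y = -35 with the jaw closed; it moves with the jaw.
- mark (a point): Mid-width of the steel marker block, on the edge of its top that faces the fin, at z = 31, y = -37. The block is 12 mm wide along stand x, 12 mm deep, 21 mm tall, fixed on the base on the fin's side; its place along stand x differs each time, 22 to 44 mm towards -x from where the fin starts. Axes parallel to the stand's.
- clip_lens_center (a point): Centre of the black lens in the stand's clip, 64 mm across and 52 mm tall, standing loose on the base at x = 75, y = 0 (top at z = 62) between the fixed and the moving jaw. It stays there.
- spare_lens_center (a point): Centre of a loose black lens on the shelf, 68 mm across, 62 mm tall, standing; leave alone.
- uv_filter: Glass filter in a black ring, 62 mm across, 8 mm tall, lying on the shelf, origin at the centre of its underside; leave alone.
- shoe_cover: Small stainless steel hot-shoe cover, 23 x 18 x 6 mm, lying on the shelf, origin about the centre of its underside; leave alone.
There are look-alikes about, which are no part of the job. Of the things shaped like the part that bears cap_center, the grey one is meant.

How it is judged:
By the outcome, as a careful person would: the job done as asked, in the order asked, and still so for the second after the job is handed in, while the arm keeps its last pose, push and grip.
It also fails if it takes over 51 s, if anything falls off the work surface, if the arm or the gripper's body presses on something with over 40 N, if the wrist force passes 120 N, or if a joint passes its speed limit or range.

## Robot

A 7-joint arm with a two-finger parallel gripper is mounted at the origin on the work surface. World frame = base frame: x ahead of the robot, y to its left, z up, the work surface at z = 0. Lengths are in m, angles in degrees, forces in N, time in s.
With the tool pointing down it reaches from about 0.425 to 0.875 m from the base axis. Payload 4.7 kg.
Tool frame: the origin (TCP) lies at the very end of the fingers, on their centre line; the grasp point (between the pads) lies 19 mm behind it; z points along the fingers, y is the direction in which the jaws open and shut (so a half turn about z gives the same grasp; the last joint's range is limited). The gripper opens to 87 mm and grips with 3 to 60 N. Pads are 19 mm wide; open, the fingers measure 117 mm over their backs; the gripper's body (75 mm by 190 mm) begins 51 mm behind the grasp point.
Start: joints at [-63.421, 18.392, -4.016, 83.108, 1.295, 78.541, -3.26], TCP at [0.283, 0.585, 0.223] pointing down, gripper open.
Joint ranges: [-163.93, 163.93], [-17.29, 119.83], [-79.2, 71.16], [3.27, 140.29], [-89.18, 269.18], [5.43, 117.66], [-154.24, 154.24]. Speed limits (degrees/s): [147.25, 147.25, 180, 180, 180, 180, 180].

## Interface

Orientations are given as [roll, pitch, yaw] about the fixed x, y, z axes, in that order (R = Rz(yaw) Ry(pitch) Rx(roll)).
In Python, from cell import * gives the robot as it stands.
- The arm moves only by the tool drive_tool, never from a script. Its argument "moves" is text: rows parted by semicolons, each of 5 numbers parted by spaces: the shift along the tool's x, y, z in m, then the turn about the tool's z in degrees, then the gripper's target within -1 to 1 (fully open at 1, half-way at 0, shut at -1). In form: x y z yaw fingers; .... A call has exactly 8 rows; each row is the pose to reach, as a shift and turn from the pose commanded when the call began, along the tool's axes at that moment; what a row does not reach only later rows make up. A row lasts 1/10 s, in which the tool goes at most 50 mm and 8.59 degrees, less where a joint would pass 70% of its speed; a pose out of reach is approached as far as the arm can. A call with a gripper value outside its range is refused whole. The fingers move at their own pace and stop on an object; "grip_force" is the grip in N (left out, the last holds). Time passes only in rows, so rows that repeat a pose let the fingers close, or fill a call up. It gives the time, the measured TCP pose, the force and the opening at its end, in the units of the state.
- get_obs(): the state, without advancing time (a new reading comes with each control period).
- read_camera(name): name is "scene" or "top"; returns (picture, depth): 384x512x3 uint8, red, green, blue; 384x512 float32, m along the optical axis (not along the pixel's ray), 0 where there is no reading.
- calibration(name): a dict with "intrinsics" (3x3 intrinsics, pixels), "cam_to_world" (4x4, takes a point from camera to world coordinates). Camera axes: x right, y up, looking along -z (the intrinsics and any distortion apply to the point x, -y, -z); pixel columns grow to the right and rows downward; lengths in m; the calibration is good to about 2 mm. A picture is of the moment at which its call begins. calibration takes no time and is no camera call.
- sign_off(): hands the job in, once; it reports no verdict.
Trained networks look in the newest picture that a camera, given by its name, has taken for a name from the list of things; names that differ only in an ending like _2 or _b are one class to them, and where a whole thing is asked for, a point or a joint stands for the part that bears it (a point fixed in the world has none). Each returns a list of dicts, best first, with "conf" (0 to 1); they miss things now and then, are a little off and sometimes report something else, mostly with a low value. They report only what shows in the picture. A call takes as long as a camera call. They do not tell look-alikes from the thing itself.
- search_frame(camera, name): "uv" ([column, row] in pixels, amid what is visible of it).
- pinpoint(camera, name): "uv" ([column, row] in pixels: a listed point, or the origin of a listed thing).
The state is a dict: "time_s": time; "qpos": joint angles; "joint_velocities": joint speeds; "effort": joint torques, N m; "tool_pos": TCP position; "tool_rot": TCP orientation; "force": force on the tool from outside, world axes, zero at the start; "wrist_torque": the same for the moment, N m; "grip_width": finger opening in m.
Only numpy, scipy, OpenCV 4.12 (cv2) and the standard library are available. Lean on these libraries where they do the work, as an engineer would, in place of code of your own. Each camera call takes 0.05 s, during which the arm holds its last target. There are 200 camera calls.

## Working session

There is one attempt and no reset: what is moved stays moved. The work goes in short steps, Python scripts to look and compute and a tool call to move; the robot and the scene stay as the last step left them, time stands still between calls to the robot, and variables do not carry over. Pictures are saved under pics/ and viewed, about 8 in all and at most 12, crops included, and the job is handed in when it is done.

Besides the shell and the picture viewer there is one more tool, called after "Call:" as a command line: name --argument value ..., lists and objects as JSON in quotes. drive_tool: Moves the arm, as the interface text tells. Its arguments: {"type":"object","properties":{"moves":{"type":"string"},"grip_force":{"type":"number"}},"required":["moves"]}

```bash
mkdir -p pics; ls
cat > h.py <<'E'
from cell import *
import numpy as np, cv2
def ray(cam,uv):
    c=calibration(cam);K=np.array(c["intrinsics"]);T=np.array(c["cam_to_world"])
    d=np.array([(uv[0]-K[0,2])/K[0,0],-(uv[1]-K[1,2])/K[1,1],-1.])
    return T[:3,3],T[:3,:3]@d
def at_z(cam,uv,z):
    o,d=ray(cam,uv); return o+d*(z-o[2])/d[2]
def at_d(cam,uv,depth):
    o,d=ray(cam,uv); r=depth[int(round(uv[1])),int(round(uv[0]))]; return o+d*r
E
python3 - <<'E'
from h import *
np.set_printoptions(precision=4,suppress=True)
for c in("scene","top"):
    im,d=read_camera(c); cv2.imwrite(f"pics/{c}0.png",im[:,:,::-1]); np.save(f"{c}0.npy",d)
    k=calibration(c); print(c,{a:np.array(b).round(3).tolist() for a,b in k.items()})
    for n in("cap_center","post","index","mark","clip_lens_center","spare_lens_center","channel_end","stand"):
        print(n,[(np.round(r["uv"],1).tolist(),round(r["conf"],2)) for r in pinpoint(c,n)[:4]])
o=get_obs();print(o["time_s"],o["tool_pos"],o["tool_rot"],o["grip_width"])
E
```

```text
pics
scene {'intrinsics': [[346.981, 0.0, 250.724], [0.0, 346.981, 190.588], [0.0, 0.0, 1.0]], 'cam_to_world': [[-0.116, -0.816, 0.566, 1.086], [0.993, -0.103, 0.056, 0.087], [0.013, 0.569, 0.823, 0.787], [0.0, 0.0, 0.0, 1.0]]}
cap_center [([164.1, 154.0], 0.75), ([209.4, 165.4], 0.64), ([155.7, 180.5], 0.6)]
post [([233.2, 159.0], 0.74)]
index [([242.8, 176.1], 0.66)]
mark [([228.1, 176.6], 0.57), ([232.0, 160.7], 0.37)]
clip_lens_center [([263.5, 166.8], 0.67)]
spare_lens_center [([111.2, 159.8], 0.56)]
channel_end [([206.7, 202.1], 0.63)]
stand [([207.6, 167.1], 0.15)]
top {'intrinsics': [[400.836, 0.0, 252.909], [0.0, 400.836, 185.995], [0.0, 0.0, 1.0]], 'cam_to_world': [[-0.026, 0.988, -0.153, 0.424], [-0.999, -0.03, -0.024, 0.024], [-0.028, 0.152, 0.988, 1.223], [0.0, 0.0, 0.0, 1.0]]}
cap_center [([302.1, 217.8], 0.73), ([351.8, 237.0], 0.56), ([349.1, 206.2], 0.49)]
post [([280.1, 225.7], 0.81)]
index [([267.2, 215.0], 0.67)]
mark []
clip_lens_center [([252.8, 228.1], 0.95)]
spare_lens_center [([399.2, 217.8], 0.67)]
channel_end [([295.0, 190.1], 0.68)]
stand [([274.8, 227.6], 0.96)]
0.9 [0.2826 0.5854 0.2226] [179.9909   0.0022 154.2311] 0.08697204419461904
```

View pics/scene0.png

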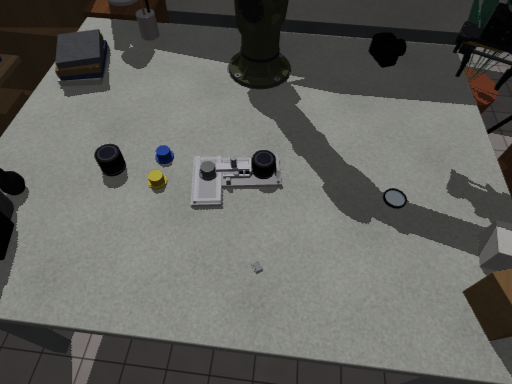

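View pics/top0.png

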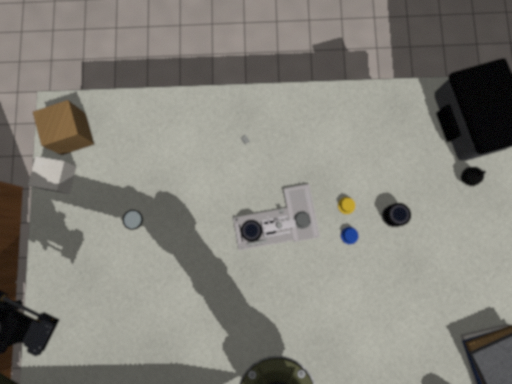

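The scene picture shows the grey cap in the stand at (208,168), and at (302,218) in the top view. Its look-alikes are a blue cap at scene (164,154) / top (350,235) and a yellow one at scene (156,180) / top (347,205). I choose the grey one and check it in a close crop.

Run:
```python
from h import *
np.set_printoptions(precision=4,suppress=True)
S={"cap":([209.4,165.4],.025),"post":([233.2,159],.05),"index":([242.8,176.1],.031),"mark":([228.1,176.6],.031),"lens":([263.5,166.8],.036),"chend":([206.7,202.1],.01)}
T={"cap":([302.1,217.8],.025),"post":([280.1,225.7],.05),"index":([267.2,215],.031),"lens":([252.8,228.1],.036),"chend":([295,190.1],.01),"stand":([274.8,227.6],0)}
P={}
for c,D in(("scene",S),("top",T)):
    for n,(uv,z) in D.items():
        p=at_z(c,uv,z); P.setdefault(n,[]).append(p[:2]); print(c,n,p)
# fit stand pose
M={"post":(-8,0),"index":(20,-35),"lens":(75,0),"chend":(-79,-97.5),"stand":(0,0)}
def fit(A,B):
    a=A-A.mean(0);b=B-B.mean(0);th=np.arctan2((a[:,0]*b[:,1]-a[:,1]*b[:,0]).sum(),(a*b).sum())
    R=np.array([[np.cos(th),-np.sin(th)],[np.sin(th),np.cos(th)]]);return th,B.mean(0)-R@A.mean(0),R
for sel in(0,1,2):
    A=[];B=[]
    for n in M:
        L=P[n] if n!="stand" else P[n]
        for i,p in enumerate(L):
            cam=1 if n=="stand" else i
            if sel in(2,cam): A.append(np.array(M[n])/1e3);B.append(p)
    A=np.array(A);B=np.array(B);th,t,R=fit(A,B)
    print(sel,np.degrees(th),t,"res mm",(1e3*(B-(A@R.T+t))).round(1).tolist())
    for n in("cap","mark"): print(n,[(R.T@(p-t)*1e3).round(1) for p in P[n]])
im1=cv2.imread("pics/scene0.png")[140:215,180:295];im2=cv2.imread("pics/top0.png")[175:255,225:330]
f=lambda i:cv2.resize(i,(700,290),interpolation=cv2.INTER_CUBIC)
cv2.imwrite("pics/crop1.png",np.vstack([cv2.resize(im1,None,fx=4,fy=4,interpolation=2)[:,:420],cv2.resize(im2,None,fx=4,fy=3.5,interpolation=2)[:280]]) if 0 else np.hstack([cv2.resize(im1,(400,261),interpolation=2),cv2.resize(im2,(343,261),interpolation=2)]))
```

```text
scene cap [ 0.4909 -0.0896  0.025 ]
scene post [ 0.48   -0.0231  0.05  ]
scene index [0.5209 0.0088 0.031 ]
scene mark [ 0.5276 -0.0307  0.031 ]
scene lens [0.4855 0.0619 0.036 ]
scene chend [ 0.6029 -0.0773  0.01  ]
top cap [ 0.5098 -0.0907  0.025 ]
top post [ 0.4868 -0.0234  0.05  ]
top index [0.5206 0.013  0.031 ]
top lens [0.4828 0.0567 0.036 ]
top chend [ 0.5959 -0.0743  0.01  ]
top stand [ 0.4842 -0.0092  0.    ]
0 97.6980093855572 [ 0.4898 -0.0139] res mm [[-10.9, -1.3], [-0.9, -1.9], [5.8, 1.4], [5.9, 1.7]]
cap [array([-75.2,   9. ]), array([-78.8,  -9.6])]
mark [array([-21.7, -35.2])]
1 98.01917444534297 [ 0.488  -0.0127] res mm [[-2.3, -2.8], [0.7, 1.0], [5.2, -4.8], [0.3, 3.0], [-3.8, 3.6]]
cap [array([-76.5,   7.9]), array([-80.2, -10.7])]
mark [array([-23.3, -36.6])]
2 97.82252338375997 [ 0.4888 -0.0132] res mm [[-9.9, -1.9], [-3.0, -2.3], [0.1, -2.6], [-0.1, 1.6], [6.9, 0.8], [4.2, -4.4], [6.7, 0.9], [-0.3, 3.9], [-4.6, 4.1]]
cap [array([-75.9,   8.3]), array([-79.6, -10.3])]
mark [array([-22.6, -36. ])]
```

View pics/crop1.png

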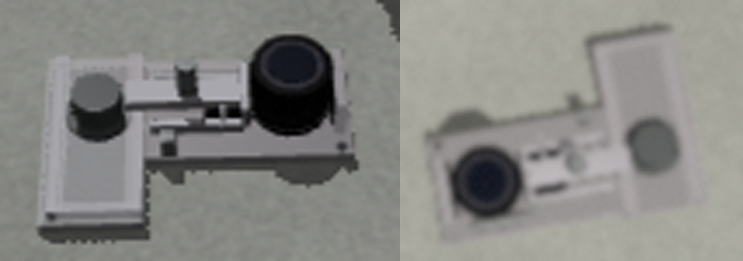

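The crop confirms the grey cap (scene 208,167; top 302,219) sitting in front of the jaw nose. The post is at scene (233,160), the dark marker block at about (228,179) and the lens at (264,160). I'll refine these with depth.

Run:
```python
from h import *
np.set_printoptions(precision=4,suppress=True)
for c in("scene","top"):
    d=np.load(f"{c}0.npy"); v,u=np.mgrid[0:384,0:512]
    k=calibration(c);K=np.array(k["intrinsics"]);T=np.array(k["cam_to_world"])
    C=np.stack([(u-K[0,2])/K[0,0]*d,-(v-K[1,2])/K[1,1]*d,-d],-1)
    W=C@T[:3,:3].T+T[:3,3]
    ok=d>0
    def rep(n,cx,cy,r,zl,zh):
        m=ok&(np.hypot(W[...,0]-cx,W[...,1]-cy)<r)&(W[...,2]>zl)&(W[...,2]<zh)
        p=W[m]
        if len(p): print(c,n,len(p),"mean",p.mean(0),"bbox mid",(p.min(0)+p.max(0))/2,"ext",np.ptp(p,0))
        else: print(c,n,0)
    rep("captop",.5,-.09,.04,.036,.046); rep("lenstop",.483,.06,.045,.057,.07)
    rep("post",.485,-.024,.02,.042,.075);rep("posttop",.485,-.024,.02,.06,.075)
    rep("mark",.527,-.03,.014,.025,.036)
    rep("table",.40,-.02,.03,-.02,.02)
    m=ok&(np.hypot(W[...,0]-.5,W[...,1]+.02)<.16)&(W[...,2]>.005)&(W[...,2]<.08)
    np.save(c+"_pts.npy",W[m])
# rasterised height map (stand frame view) from scene
S=W
for c in("scene","top"):
    p=np.load(c+"_pts.npy"); th=np.radians(98);R=np.array([[np.cos(th),-np.sin(th)],[np.sin(th),np.cos(th)]])
    q=(p[:,:2]-[.488,-.0127])@R*1e3
    img=np.zeros((200,300),np.uint8)
    for (x,y),z in zip(q,p[:,2]*1e3):
        i=int(100-y);j=int(x+140)
        if 0<=i<200 and 0<=j<300: cv2.circle(img,(j,i),1,int(min(255,z*3.5)),-1)
    cv2.imwrite(f"pics/h_{c}.png",cv2.resize(img,None,fx=2,fy=1.4,interpolation=0))
a=cv2.imread("pics/h_scene.png");b=cv2.imread("pics/h_top.png");cv2.imwrite("pics/hm.png",np.vstack([a,b]))
```

```text
scene captop 140 mean [ 0.5069 -0.0914  0.0401] bbox mid [ 0.5059 -0.081   0.0404] ext [0.0402 0.0602 0.0086]
scene lenstop 355 mean [0.4797 0.0593 0.0627] bbox mid [0.4771 0.059  0.0624] ext [0.065  0.0611 0.0105]
scene post 51 mean [ 0.493  -0.022   0.0592] bbox mid [ 0.4907 -0.0228  0.0553] ext [0.0184 0.0145 0.026 ]
scene posttop 29 mean [ 0.4911 -0.0219  0.0652] bbox mid [ 0.4895 -0.0227  0.0645] ext [0.016  0.0143 0.0075]
scene mark 20 mean [ 0.5351 -0.0306  0.0304] bbox mid [ 0.535  -0.0305  0.0288] ext [0.0114 0.0115 0.0074]
scene table 236 mean [ 0.4    -0.02    0.0003] bbox mid [ 0.3993 -0.0198  0.0004] ext [0.0581 0.0581 0.008 ]
top captop 147 mean [ 0.5056 -0.0869  0.0405] bbox mid [ 0.5057 -0.0786  0.0404] ext [0.04   0.0564 0.0089]
top lenstop 381 mean [0.4771 0.0626 0.0638] bbox mid [0.4777 0.0628 0.0636] ext [0.0608 0.061  0.0109]
top post 29 mean [ 0.4893 -0.0189  0.0657] bbox mid [ 0.4895 -0.0183  0.0572] ext [0.0147 0.0144 0.0303]
top posttop 27 mean [ 0.4897 -0.0189  0.0674] bbox mid [ 0.4895 -0.0183  0.0662] ext [0.0147 0.0144 0.0122]
top mark 16 mean [ 0.5343 -0.027   0.0318] bbox mid [ 0.5345 -0.0271  0.0312] ext [0.012  0.0094 0.0093]
top table 320 mean [ 0.3999 -0.02    0.0013] bbox mid [ 0.4005 -0.0203  0.001 ] ext [0.0567 0.0576 0.0115]
```

View pics/hm.png

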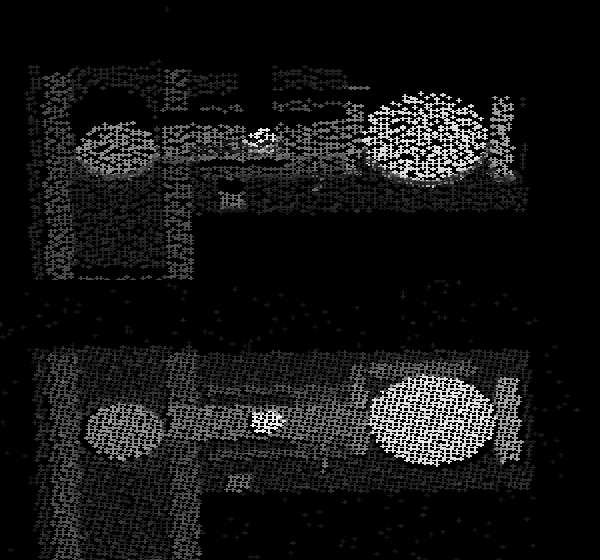

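Call:
drive_tool --moves "-0.010 -0.011 0 1 1; -0.031 -0.032 0 4 1; -0.063 -0.065 0 8 1; -0.096 -0.099 0 12 1; -0.129 -0.134 0 16 1; -0.163 -0.168 0 20 1; -0.196 -0.203 0 23 1; -0.230 -0.237 0 26 1" --grip_force 15

```text
time_s: 1.7
tool_pos: [0.3869, 0.2689, 0.2227]
tool_rot: [180.0, -0.0, 128.0]
force: [0.6, 0.3, -0.4]
grip_width: 0.0872
```

```bash
cat >> h.py <<'E'
def to(x,y,z,yaw):
    "tool-frame shift and turn from the measured pose to a world pose (tool down)"
    from scipy.spatial.transform import Rotation as Ro
    o=get_obs();R=Ro.from_euler("xyz",o["tool_rot"],degrees=True).as_matrix()
    s=R.T@(np.array([x,y,z])-o["tool_pos"]);t=(o["tool_rot"][2]-yaw+180)%360-180
    print("t",round(o["time_s"],2),"pos",np.round(o["tool_pos"],4),"rot",np.round(o["tool_rot"],1),"F",np.round(o["force"],1),"w",round(o["grip_width"],4),"\nSHIFT",np.round(s,4),"TURN",round(t,1))
E
python3 -c "
from h import *
to(.506,-.09,.15,98.5)"
```

```text
t 1.7 pos [0.3869 0.2689 0.2227] rot [180.  -0. 128.] F [ 0.6  0.3 -0.4] w 0.0872 
SHIFT [-0.3561 -0.1273  0.0725] TURN 29.5
```

Call:
drive_tool --moves "-0.043 -0.015 0 4 1; -0.089 -0.032 0 8 1; -0.135 -0.048 0 12 1; -0.182 -0.065 0.01 16 1; -0.228 -0.081 0.02 20 1; -0.274 -0.098 0.035 24 1; -0.317 -0.113 0.05 27 1; -0.350 -0.125 0.065 29.5 1"

```text
time_s: 2.5
tool_pos: [0.5048, -0.0845, 0.1575]
tool_rot: [179.9, 0.0, 98.4]
force: [0.6, 1.0, -1.2]
grip_width: 0.0868
```

```bash
python3 -c "
from h import *
to(.506,-.09,.024,98.5)
im,d=read_camera('scene');cv2.imwrite('pics/s2.png',cv2.resize(im[100:230,140:310,::-1],(680,520),interpolation=2))"
```

```text
t 2.5 pos [ 0.5048 -0.0845  0.1575] rot [179.9   0.   98.4] F [ 0.6  1.  -1.2] w 0.0868 
SHIFT [-0.0056  0.0002  0.1335] TURN -0.1
```

View pics/s2.png

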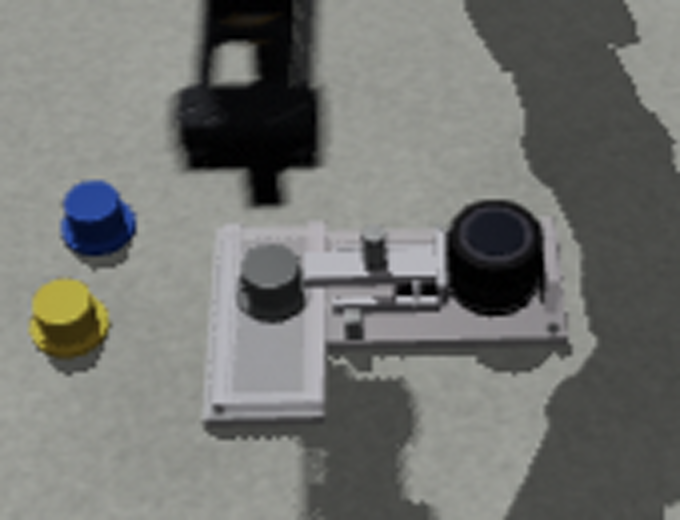

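The picture shows the gripper over the grey cap at crop (270,280), jaws along the channel. The fin and block show below the carriage.

Call:
drive_tool --moves "-0.005 0 0.020 0 1; -0.0055 0 0.045 0 1; -0.0055 0 0.070 0 1; -0.0055 0 0.092 0 1; -0.0055 0 0.110 0 1; -0.0055 0 0.122 0 1; -0.0055 0 0.129 0 1; -0.0055 0 0.133 0 1"

```text
time_s: 3.35
tool_pos: [0.5058, -0.0859, 0.0244]
tool_rot: [180.0, -0.0, 98.7]
force: [1.2, 0.5, 0.2]
grip_width: 0.0869
```

Call:
drive_tool --moves "0 0 0 0 -0.2; 0 0 0 0 -0.2; 0 0 0 0 -0.2; 0 0 0 0 -0.2; 0 0 0 0 -0.2; 0 0 0 0 -0.2; 0 0 0 0 -0.2; 0 0 0 0 -0.2" --grip_force 15

```text
time_s: 4.15
tool_pos: [0.5059, -0.0857, 0.0246]
tool_rot: [180.0, -0.0, 98.7]
force: [0.7, 0.3, 0.5]
grip_width: 0.0393
```

```bash
python3 -c "
from h import *
to(.506+.065*.989,-.09+.065*.148,.024,98.5)"
```

```text
t 4.15 pos [ 0.5059 -0.0857  0.0246] rot [180.   -0.   98.7] F [0.7 0.3 0.5] w 0.0393 
SHIFT [-0.0045  0.0644  0.0006] TURN 0.2
```

Call:
drive_tool --moves "0 0.005 0 0 -0.2; 0 0.014 0 0 -0.2; 0 0.024 0 0 -0.2; 0 0.034 0 0 -0.2; 0 0.043 0 0 -0.2; 0 0.051 0 0 -0.2; 0 0.056 0 0 -0.2; 0 0.060 0 0 -0.2"

```text
time_s: 4.95
tool_pos: [0.5653, -0.0768, 0.0246]
tool_rot: [-179.9, -0.0, 98.7]
force: [-3.8, -0.6, 5.8]
grip_width: 0.0393
```

Call:
drive_tool --moves "0 0.001 0 0 -0.2; 0 0.002 0 0 -0.2; 0 0.003 0 0 -0.2; 0 0.004 0 0 -0.2; 0 0.005 0 0 -0.2; 0 0.006 0 0 -0.2; 0 0.006 0 0 -0.2; 0 0.006 0 0 -0.2"

```text
time_s: 5.75
tool_pos: [0.5691, -0.0763, 0.0246]
tool_rot: [-179.8, -0.1, 98.7]
force: [-8.7, 0.1, 9.6]
grip_width: 0.0395
```

```bash
python3 -c "
from h import *
to(.5058+.064*.989,-.0857+.064*.148,.024,98.7)"
```

```text
t 5.75 pos [ 0.5691 -0.0763  0.0246] rot [-1.798e+02 -1.000e-01  9.870e+01] F [-8.7  0.1  9.6] w 0.0395 
SHIFT [ 0.     -0.      0.0006] TURN -0.0
```

Call:
drive_tool --moves "0 0.001 0 0 -0.2; 0 0.002 0 0 -0.2; 0 0.003 0 0 -0.2; 0 0.003 0 0 -0.2; 0 0.003 0 0 -0.2; 0 0.003 0 0 -0.2; 0 0.003 0 0 -0.2; 0 0.003 0 0 -0.2"

```text
time_s: 6.55
tool_pos: [0.5692, -0.0762, 0.0243]
tool_rot: [-179.4, -0.1, 98.7]
force: [-14.9, -1.3, 16.0]
grip_width: 0.0394
```

The cap sits on the end wall: force rises and it no longer moves. Next I relax, release and rise.

Call:
drive_tool --moves "0 -0.002 0 0 -0.2; 0 -0.004 0 0 -0.2; 0 -0.004 0 0 0.6; 0 -0.004 0 0 0.6; 0 -0.004 0 0 0.6; 0 -0.004 0 0 0.6; 0 -0.004 0 0 0.6; 0 -0.004 0 0 0.6"

```text
time_s: 7.35
tool_pos: [0.5704, -0.0759, 0.0245]
tool_rot: [180.0, 0.0, 98.7]
force: [-0.8, -0.2, 0.8]
grip_width: 0.0689
```

Call:
drive_tool --moves "0 0 -0.010 0 0.6; 0 0 -0.030 0 0.6; 0 0 -0.055 0 0.6; 0 0 -0.080 0 0.6; 0 0 -0.105 0 0.6; 0 0 -0.125 0 0.6; 0 0 -0.140 0 0.6; 0 0 -0.140 0 0.6"

```text
time_s: 8.15
tool_pos: [0.5718, -0.0762, 0.1673]
tool_rot: [179.7, 0.0, 98.7]
force: [1.4, 1.0, -0.8]
grip_width: 0.0697
```

Run:
```python
from h import *
np.set_printoptions(precision=4,suppress=True)
to(.4903,-.0204,.12,8.5)
A={}
for c in("scene","top"):
    im,d=read_camera(c); np.save(f"{c}1.npy",d)
    cv2.imwrite(f"pics/{c}3.png",im[:,:,::-1])
    for n,z in(("post",.05),("cap_center",.025),("index",.031),("mark",.031)):
        print(c,n,[(np.round(r["uv"],1).tolist(),round(r["conf"],2),at_z(c,r["uv"],z)[:2].round(4).tolist()) for r in pinpoint(c,n)[:3]])
a=cv2.imread("pics/scene3.png")[140:215,180:300];b=cv2.imread("pics/top3.png")[165:255,225:330]
cv2.imwrite("pics/crop3.png",np.hstack([cv2.resize(a,(440,275),interpolation=2),cv2.resize(b,(321,275),interpolation=2)]))
```

```text
t 8.15 pos [ 0.5718 -0.0762  0.1673] rot [179.7   0.   98.7] F [ 1.4  1.  -0.8] w 0.0697 
SHIFT [ 0.0675 -0.0723  0.0469] TURN 90.2
scene post [([233.8, 161.1], 0.93, [0.4871, -0.0204])]
scene cap_center [([206.2, 188.3], 0.69, [0.5692, -0.0837]), ([156.8, 178.6], 0.59, [0.5542, -0.223]), ([162.8, 151.5], 0.49, [0.4573, -0.232])]
scene index []
scene mark [([228.5, 178.0], 0.41, [0.5321, -0.0289])]
top post [([277.8, 224.5], 0.69, [0.4905, -0.0168])]
top cap_center [([353.5, 235.2], 0.78, [0.4543, -0.2395]), ([347.4, 205.9], 0.66, [0.5415, -0.227])]
top index [([270.1, 215.5], 0.53, [0.5189, 0.0044])]
top mark []
```

View pics/crop3.png

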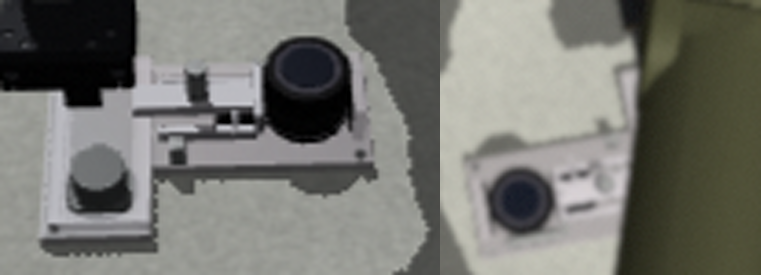

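The crop shows the grey cap at the closed end, at (98,180) in the left half, with the jaw line free. Next: turn 90° and go over the post, fingers half open.

Call:
drive_tool --moves "0.005 -0.005 0 8 0; 0.015 -0.016 0 16.5 0; 0.026 -0.028 0 25 0; 0.037 -0.040 0 33.5 0; 0.048 -0.052 0.005 42 0; 0.057 -0.062 0.010 50.5 0; 0.064 -0.069 0.020 59 0; 0.067 -0.072 0.030 67.5 0"

```text
time_s: 9.45
tool_pos: [0.4883, -0.0198, 0.1343]
tool_rot: [-180.0, -0.0, 30.9]
force: [0.3, 0.6, 0.2]
grip_width: 0.0435
```

Call:
drive_tool --moves "0 0 0 8 0; 0 0 0 16 0; 0 0 0 22 0; 0 0 0 22.5 0; 0 0 0 22.5 0; 0 0 0 22.5 0; 0 0 0 22.5 0; 0 0 0 22.5 0"

```text
time_s: 10.25
tool_pos: [0.4889, -0.0206, 0.1345]
tool_rot: [-180.0, -0.0, 8.8]
force: [-0.3, 0.1, -0.5]
grip_width: 0.0434
```

Run:
```python
from h import *
to(.490,-.020,.040,8.6)
im,d=read_camera("scene")
print([(r["uv"],r["conf"]) for r in pinpoint("scene","post")[:2]])
cv2.imwrite("pics/s4.png",cv2.resize(im[110:210,170:300,::-1],(650,500),interpolation=2))
```

```text
t 10.25 pos [ 0.4889 -0.0206  0.1345] rot [-180.    -0.     8.8] F [-0.3  0.1 -0.5] w 0.0434 
SHIFT [ 0.0012 -0.0004  0.0945] TURN 0.2
[([234.5, 163.5], 0.7)]
```

View pics/s4.png

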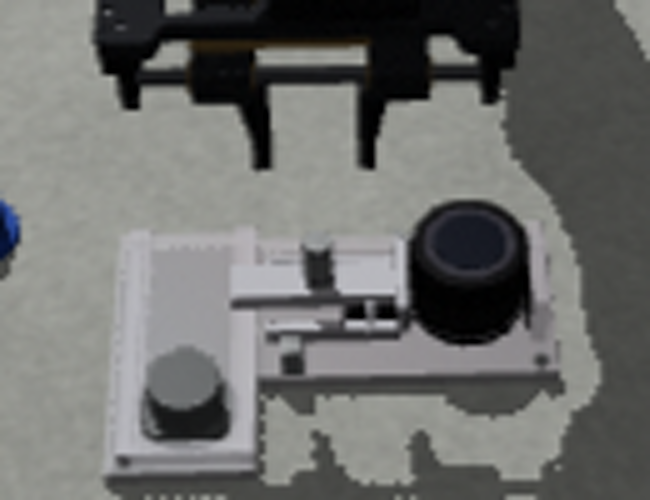

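Fingers straddle the post at crop (317,260), and the cap stays at (187,395). Descend and close.

Call:
drive_tool --moves "0.001 0 0.010 0 0; 0.001 0 0.025 0 0; 0.001 0 0.042 0 0; 0.001 0 0.058 0 0; 0.001 0 0.072 0 0; 0.001 0 0.083 0 0; 0.001 0 0.090 0 0; 0.001 0 0.094 0 0"

```text
time_s: 11.15
tool_pos: [0.4897, -0.0206, 0.0399]
tool_rot: [180.0, 0.0, 8.7]
force: [0.2, 0.1, 0.5]
grip_width: 0.0439
```

Call:
drive_tool --moves "0 0 0 0 -0.8; 0 0 0 0 -0.8; 0 0 0 0 -0.8; 0 0 0 0 -0.8; 0 0 0 0 -0.8; 0 0 0 0 -0.8; 0 0 0 0 -0.8; 0 0 0 0 -0.8" --grip_force 35

```text
time_s: 11.95
tool_pos: [0.4904, -0.0213, 0.041]
tool_rot: [179.9, -0.1, 8.7]
force: [0.9, -4.2, 2.6]
grip_width: 0.0151
```

Run:
```python
from h import *
th=np.radians(98.6); to(.490-.043*np.cos(th),-.020-.043*np.sin(th),.040,8.6)
```

```text
t 11.95 pos [ 0.4904 -0.0213  0.041 ] rot [ 1.799e+02 -1.000e-01  8.700e+00] F [ 0.9 -4.2  2.6] w 0.0151 
SHIFT [-0.0003  0.0417  0.001 ] TURN 0.1
```

Call:
drive_tool --moves "0 0.003 0 0 -0.8; 0 0.007 0 0 -0.8; 0 0.012 0 0 -0.8; 0 0.018 0 0 -0.8; 0 0.024 0 0 -0.8; 0 0.029 0 0 -0.8; 0 0.033 0 0 -0.8; 0 0.036 0 0 -0.8"

```text
time_s: 12.75
tool_pos: [0.4952, -0.0518, 0.0409]
tool_rot: [-179.6, 0.0, 8.8]
force: [-2.6, 7.7, 7.1]
grip_width: 0.0149
```

Call:
drive_tool --moves "0 0.002 0 0 -0.8; 0 0.004 0 0 -0.8; 0 0.006 0 0 -0.8; 0 0.006 0 0 -0.8; 0 0.006 0 0 -0.8; 0 0.006 0 0 -0.8; 0 0.006 0 0 -0.8; 0 0.006 0 0 -0.8"

```text
time_s: 13.55
tool_pos: [0.496, -0.0573, 0.0409]
tool_rot: [-179.6, 0.0, 8.9]
force: [-2.6, 7.3, 7.8]
grip_width: 0.0153
```

Run:
```python
from h import *
np.set_printoptions(precision=4,suppress=True)
to(.4904,-.0213,.041,8.7)
th=np.radians(98.6);R=np.array([[np.cos(th),-np.sin(th)],[np.sin(th),np.cos(th)]]);t=np.array([.4903,-.0204])-R@[-.008,0]
for c in("scene","top"):
    im,d=read_camera(c); cv2.imwrite(f"pics/{c}5.png",im[:,:,::-1])
    for n in("index","mark"):
        print(c,n,[(np.round(r["uv"],1).tolist(),round(r["conf"],2),(R.T@(at_z(c,r["uv"],.031)[:2]-t)*1e3).round(1).tolist()) for r in pinpoint(c,n)[:3]])
a=cv2.imread("pics/scene5.png")[150:200,195:285]
cv2.imwrite("pics/crop5.png",cv2.resize(a,(792,440),interpolation=2))
```

```text
t 13.55 pos [ 0.496  -0.0573  0.0409] rot [-179.6    0.     8.9] F [-2.6  7.3  7.8] w 0.0153 
SHIFT [-0.     -0.0364  0.0002] TURN 0.2
scene index [([231.2, 176.5], 0.72, [-15.3, -35.2])]
scene mark [([225.2, 175.3], 0.5, [-31.7, -30.7])]
top index []
top mark []
```

View pics/crop5.png

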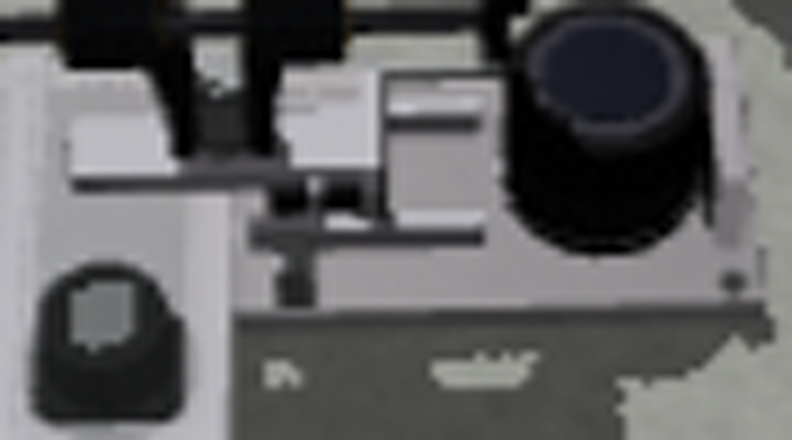

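The view shows the jaw open by about 36 mm. The fin is at crop (316,200), some 20 crop px (about 6 mm) right of the block centre at (296,265). Depth likewise put the needed travel at about 43 mm, so I pull 6.5 mm more.

Call:
drive_tool --moves "0 0.001 0 0 -0.8; 0 0.002 0 0 -0.8; 0 0.004 0 0 -0.8; 0 0.005 0 0 -0.8; 0 0.006 0 0 -0.8; 0 0.0065 0 0 -0.8; 0 0.0065 0 0 -0.8; 0 0.0065 0 0 -0.8"

```text
time_s: 14.65
tool_pos: [0.4969, -0.0632, 0.0409]
tool_rot: [-179.6, 0.0, 8.9]
force: [-2.8, 8.4, 9.4]
grip_width: 0.0154
```

Run:
```python
from h import *
np.set_printoptions(precision=4,suppress=True)
to(.4904,-.0213,.041,8.7)
th=np.radians(98.6);R=np.array([[np.cos(th),-np.sin(th)],[np.sin(th),np.cos(th)]]);t=np.array([.4903,-.0204])-R@[-.008,0]
im,d=read_camera("scene"); cv2.imwrite("pics/scene6.png",im[:,:,::-1])
for n in("index","mark","cap_center","clip_lens_center"):
    print(n,[(np.round(r["uv"],1).tolist(),round(r["conf"],2),(R.T@(at_z("scene",r["uv"],{"cap_center":.025,"clip_lens_center":.036}.get(n,.031))[:2]-t)*1e3).round(1).tolist()) for r in pinpoint("scene",n)[:2]])
cv2.imwrite("pics/crop6.png",cv2.resize(im[150:200,195:285,::-1],(792,440),interpolation=2))
```

```text
t 14.65 pos [ 0.4969 -0.0632  0.0409] rot [-179.6    0.     8.9] F [-2.8  8.4  9.4] w 0.0154 
SHIFT [ 0.     -0.0424  0.0002] TURN 0.2
index [([228.7, 177.0], 0.95, [-22.1, -36.7])]
mark [([228.6, 175.6], 0.51, [-22.4, -31.9])]
cap_center [([163.6, 153.1], 0.62, [-209.3, 58.1]), ([206.3, 185.7], 0.54, [-82.5, -60.0])]
clip_lens_center [([262.7, 163.3], 0.85, [72.5, 4.9])]
```

View pics/crop6.png

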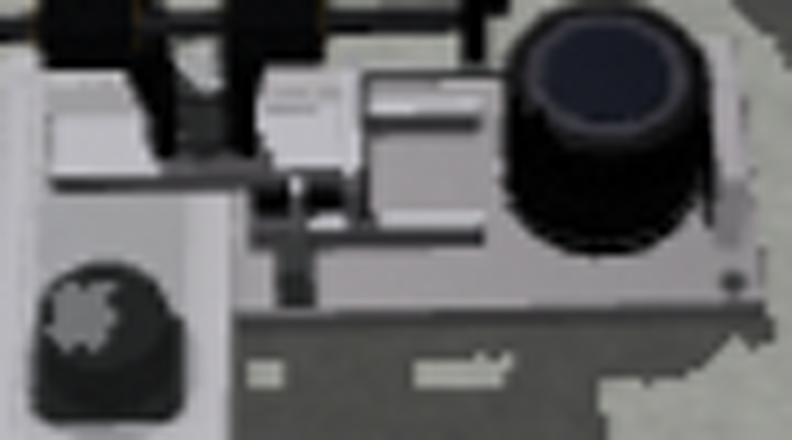

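The fin (crop 296,200) is now in line with the block centre (296,265). The cap is still at the closed end and the lens is standing. I hand in while holding.

```bash
python3 -c "
from h import *
to(.4969,-.0632,.0409,8.9); print(sign_off())"
```

```text
t 14.9 pos [ 0.4969 -0.0633  0.0409] rot [-179.6    0.     8.9] F [-3.   7.8  7.6] w 0.0151 
SHIFT [ 0.     -0.0001  0.    ] TURN -0.0
the job is handed in; nothing more can be done
None
```

The job is handed in at 14.9 s, with the jaw held open by its post and the index fin level with the marker block.

- **Cap:** I slid the grey cap about 64 mm to the closed end. It stopped there with the push rising to about 15 N, at stand y ≈ -70, and then I let go of it.
- **Jaw:** I gripped the post with the fingers closing along the jaw's line of travel and pulled it open about 42.4 mm.
- **Last checks:** The final image shows the fin in line with the block centre. The network put the fin at x = -22.1 mm and the block at -22.4 mm; depth from the first pictures put the block at about -23 mm. The arm held steady under about 8 N of spring pull, and the clipped lens was still standing.
- **Disagreements:**
  - The two cameras differed by up to about 4 mm.
  - The network placed the cap's centre near y = -60 mm. That is about 10 mm short of the end, but it contradicts the push against the wall and the picture.
  - In the last call before the final pull, the network's reading for the marker block was about 9 mm off. I relied on depth and the picture instead.

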